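# Deal the brake pads out to the wheel-kit trays

## Robot

A 6-joint arm with a two-finger parallel gripper is mounted at the origin on the work surface. World frame = base frame: x ahead of the robot, y to its left, z up, the work surface at z = 0. Lengths are in mm, angles in rad, forces in N, time in s.
With the tool pointing down it reaches from about 350 to 975 mm from the base axis. Payload 7.1 kg.
Tool frame: the origin (TCP) lies at the very end of the fingers, on their centre line; the grasp point (between the pads) lies 19 mm behind it (ctrl.pinch_z is the distance from the TCP to the grasp point, in mm); z points along the fingers, y is the direction in which the jaws open and shut (so a half turn about z gives the same grasp; the last joint's range is limited). The gripper opens to 88 mm and grips with 3 to 60 N. Pads are 20 mm wide; open, the fingers measure 115 mm over their backs; the gripper's body (75 mm by 178 mm) begins 61 mm behind the grasp point.
Start: joints at [1.198, 0.423, 1.63, -0, 1.089, -0.019], TCP at [216.508, 586.284, 222.675] pointing down, gripper open.
Joint ranges: [-3, 3], [-0.9, 2.11], [0.09, 2.58], [-1.31, 4.45], [0.11, 2.69], [-2.54, 2.54]. Speed limits (rad/s): [2.39, 2.39, 3.01, 3.14, 3.14, 3.14].

## Interface

Orientations are given as a rotation vector (axis times angle).
In Python, from workcell import ctrl gives the robot as it stands.
- The arm moves only by the shell command python3 -m inch 'ROWS' [OPENING]. ROWS is JSON, a list of rows, each an object with "xyz": the shift along the tool's x, y, z in cm, a list of three; "spin": the turn about the tool's z in degrees. A call has 1 to 20 rows; each row is the pose to reach, as a shift and turn from the pose measured when the call began, along the tool's axes at that moment; what a row does not reach only later rows make up. A row lasts 1/10 s, in which the tool goes at most 50 mm and 8.59 degrees, less where a joint would pass 70% of its speed; a pose out of reach is approached as far as the arm can. A call with a gripper value outside its range is refused whole. OPENING is the closure, from 0 (fully open) to 1 (shut), set as the call begins (- or left out, the last holds). The fingers move at their own pace and stop on an object; the grip force is fixed at half the most. Time passes only in rows, so rows that repeat a pose let the fingers close. It gives the time, the measured TCP pose, the force and the opening at its end, in the units of the state.
- ctrl.get_obs(): the state, without advancing time (a new reading comes with each control period).
- ctrl.get_image(name): name is "scene" or "side" or "wrist"; returns the picture (420x560x3 uint8, red, green, blue); there is no depth.
- ctrl.camera_info(name): a dict with "camera_matrix" (3x3 intrinsics, pixels), "R" (3x3) and "t" (3): a world point X has camera coordinates R X + t; the wrist camera has in their place "hand_eye" (4x4, takes a point from camera to tool coordinates, whose origin is the TCP and whose axes are the flange's). Camera axes: x right, y down, z forward; pixel columns grow to the right and rows downward; lengths in mm; the calibration is good to about 2 mm. A picture is of the moment at which its call begins: read the wrist's pose just before it. camera_info takes no time and is no camera call.
- ctrl.close_job(): hands the job in, once; it reports no verdict.
The state is a dict: "t": time; "qpos": joint angles; "qvel": joint speeds; "joint_torque": joint torques, N m; "ee_pos": TCP position; "orientation": TCP orientation; "ft_force": force on the tool from outside, world axes, zero at the start; "moment": the same for the moment, N m; "width": finger opening in mm.
Only numpy, scipy, OpenCV 4.12 (cv2) and the standard library are available. Lean on these libraries where they do the work, as an engineer would, in place of code of your own. Each camera call takes 0.05 s, during which the arm holds its last target. There are 200 camera calls.

## Task

Someone has been dealing brake pads from the sloping green rack into three kit trays, one pad per tray in the order red, blue, yellow, and was called away after giving red and blue their first: carry on the deal in turn with the four pads on the rack (yellow, red, blue, yellow), always taking the top one, until every tray holds two. Lay each pad flat with its lining up, the first one lengthwise in the middle of the tray and a second squarely on top of the pad already there, and before you let go press it down lightly, with about 10 to 20 N, so that its self-stick back takes; do not drop pads or press hard. Leave the other things on the bench where they stand.

Things in the scene. Friction and masses are not known exactly. Their poses are not given: they have to be found in the camera images.
- pad1: brake pad: steel backing 120 x 50 x 6 mm (self-stick underneath) with black lining 100 x 50 x 12 mm on top; 18 mm thick in all, about 0.3 kg. Origin: middle of its underside; x along its length, y across its width, z out of the lining. pad1 to pad4 are alike, stacked on the rack, lining up; pad1 is the lowest.
- pad2: a pad like pad1, second from below on the rack
- pad3: a pad like pad1, third from below on the rack
- pad4: a pad like pad1, at the top of the stack on the rack
- pad_red: a pad like pad1, already lying flat, lining up, roughly in the middle of the red tray
- pad_blue: the same in the blue tray
- rack: fixed green sloping rack; origin: centre of its 150 x 110 mm foot, on the bench. The pads lie stacked lengthwise along its deck, tilted with it by 30 degrees. A green lip 50 mm wide at the low end, towards the robot, rises 66 mm square to the deck and stops them from sliding. The sides of the stack are open.
- rack_deck (a point): middle of the rack's aluminium deck surface, 70 mm above the bench. The deck is 134 mm long and only 36 mm wide (pads overhang it 7 mm either side, so fingers pass beside it); it slopes at 30 degrees, rising towards the rack's own +x, which points roughly away from the robot.
- red_tray: fixed red open tray, 160 mm long (its x) by 138 mm wide (its y) by 25 mm tall outside, walls and bottom 4 mm thick. Origin: centre of its underside; the pads lie on the inner floor 4 mm above. It holds one pad at the start.
- blue_tray: the same in blue; it holds one pad at the start
- yellow_tray: the same in yellow; it is empty at the start
- starter_housing: bystander, to be left alone: a cast aluminium starter housing standing upright, 96 mm across its lugs, 112 mm tall. Origin: centre of its underside
- red_bowl: bystander, to be left alone: a red plastic bowl, 120 mm across, 50 mm tall (not one of the trays). Origin: centre of its underside
- tin: bystander, to be left alone: a brass-coloured tin, 80 mm across, 110 mm tall. Origin: centre of its underside
- spray_can: bystander, to be left alone: a grey spray can with an orange cap, 60 mm across, 160 mm tall. Origin: centre of its underside
- carton: bystander, to be left alone: a small cardboard carton, 90 x 120 x 70 mm tall. Origin: centre of its underside
- wrench: bystander, to be left alone: a wrench lying flat, 170 mm long. Origin: near the middle of its length, on its underside
- bearing: bystander, to be left alone: a steel bearing ring lying flat, 80 mm across, 22 mm tall. Origin: centre of its underside
Things that resemble listed ones, but are neither listed nor needed, are in the scene too. Leave any brown or purple look-alike of the pad2 alone.

How it is judged:
By the outcome, as a careful person would: the job done as asked, in the order asked, and still so for the second after the job is handed in, with the robot touching nothing.
It also fails if it takes over 72 s, if anything falls off the work surface, if the arm or the gripper's body presses on something with over 40 N, if the wrist force passes 120 N, or if a joint passes its speed limit or range.

## Working session

There is one attempt and no reset: what is moved stays moved. The work goes in short steps, Python scripts to look and compute and a shell command to move; the robot and the scene stay as the last step left them, time stands still between calls to the robot, and variables do not carry over. Pictures are saved under pics/ and viewed, about 8 in all and at most 12, crops included, and the job is handed in when it is done.

```bash
ls; mkdir -p pics; cat > h.py <<'E'
import numpy as np, cv2
from workcell import ctrl
from scipy.spatial.transform import Rotation as Ro
def cam(n,o=None):
    c=ctrl.camera_info(n);K=np.array(c["camera_matrix"])
    if "R" in c and n!="wrist": return K,np.array(c["R"]),np.array(c["t"]).ravel()
    o=o or ctrl.get_obs();T=np.eye(4);T[:3,:3]=Ro.from_rotvec(o["orientation"]).as_matrix();T[:3,3]=o["ee_pos"]
    M=np.linalg.inv(T@np.array(c["hand_eye"]));return K,M[:3,:3],M[:3,3]
def ray(C,uv,z):
    K,R,t=C;d=R.T@np.linalg.inv(K)@np.array([uv[0],uv[1],1.]);o=-R.T@t
    return o+d*(z-o[2])/d[2]
def proj(C,X):
    K,R,t=C;p=K@(R@np.array(X,float)+t);return p[:2]/p[2]
def tri(C1,u1,C2,u2):
    A=[];b=[]
    for (K,R,t),u in((C1,u1),(C2,u2)):
        d=R.T@np.linalg.inv(K)@np.array([u[0],u[1],1.]);d/=np.linalg.norm(d);P=np.eye(3)-np.outer(d,d);A.append(P);b.append(P@(-R.T@t))
    return np.linalg.lstsq(np.vstack(A),np.hstack(b),rcond=None)[0]
def snap(n):
    im=ctrl.get_image(n);return cv2.cvtColor(np.array(im),cv2.COLOR_RGB2BGR)
E
python3 - <<'E'
from h import *
o=ctrl.get_obs();print({k:np.round(v,3) for k,v in o.items()})
for n in("scene","side","wrist"):
    C=cam(n);im=snap(n);cv2.imwrite(f"pics/{n}0.png",im);print(n,np.round(C[0],1).tolist(),"pos",np.round(-C[1].T@C[2]),"fwd",np.round(C[1][2],2))
print(ctrl.camera_info("wrist")["hand_eye"])
E
```

```text
pics
{'t': np.float64(0.0), 'qpos': array([ 1.198,  0.424,  1.631, -0.   ,  1.089, -0.019]), 'qvel': array([-0.001,  0.   ,  0.001, -0.001, -0.001, -0.   ]), 'joint_torque': array([ 1.0000e-03, -5.4461e+01, -2.7366e+01,  6.4000e-02,  2.3000e-02,
       -0.0000e+00]), 'ee_pos': array([216.332, 585.78 , 221.909]), 'orientation': array([-5.530e-01, -3.092e+00,  2.000e-03]), 'ft_force': array([0.541, 0.242, 0.252]), 'moment': array([0.002, 0.011, 0.02 ]), 'width': np.float64(87.912)}
scene [[496.3, 0.0, 280.2], [0.0, 496.3, 203.7], [0.0, 0.0, 1.0]] pos [1284. -514.  877.] fwd [-0.61  0.48 -0.63]
side [[545.3, 0.0, 280.2], [0.0, 545.3, 215.5], [0.0, 0.0, 1.0]] pos [   52. -1091.  1204.] fwd [ 0.29  0.7  -0.65]
wrist [[377.8, 0.0, 281.1], [0.0, 377.8, 209.7], [0.0, 0.0, 1.0]] pos [149. 612. 383.] fwd [ 0.25 -0.09 -0.96]
[[ 1.67058797e-04 -9.64132509e-01 -2.65421319e-01  7.23054267e+01]
 [ 9.99999780e-01  3.31454489e-04 -5.74585674e-04  6.95709610e-01]
 [ 6.41951815e-04 -2.65421165e-01  9.64132353e-01 -1.60744476e+02]
 [ 0.00000000e+00  0.00000000e+00  0.00000000e+00  1.00000000e+00]]
```

View pics/scene0.png

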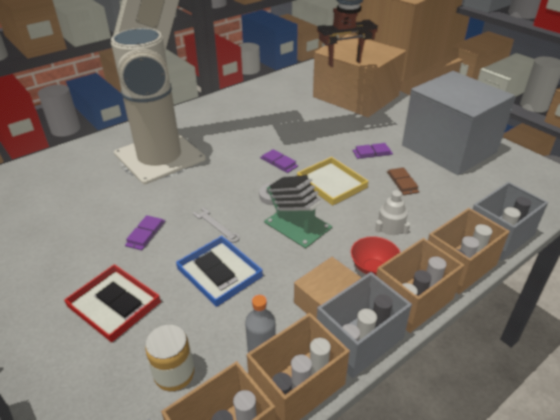

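View pics/side0.png

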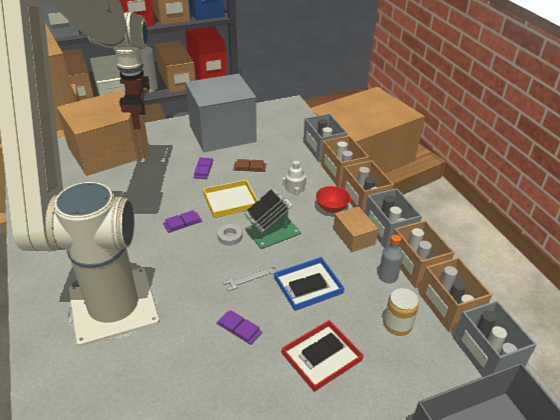

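```bash
cat > top.py <<'E'
from h import *
# top-view 0.5px/mm... x:200..800,y:-500..400 at plane z
S=1.0;X0,Y0,W,H=150,-500,700,900
def top(im,C,z):
    src=np.float32([proj(C,(x,y,z)) for x,y in((X0,Y0),(X0+W,Y0),(X0+W,Y0+H),(X0,Y0+H))])
    return cv2.warpPerspective(im,cv2.getPerspectiveTransform(src,np.float32([[0,0],[W*2,0],[W*2,H*2],[0,H*2]])),(W*2,H*2))
def mask(im,n):
    h=cv2.cvtColor(im,cv2.COLOR_BGR2HSV);r=lambda a,b:cv2.inRange(h,np.array(a),np.array(b))
    return {"red":lambda:r((0,150,60),(6,255,255))|r((174,150,60),(180,255,255)),"blue":lambda:r((105,150,50),(125,255,255)),
     "yellow":lambda:r((20,140,80),(32,255,255)),"green":lambda:r((60,60,30),(90,255,255)),"dark":lambda:r((0,0,0),(180,255,60))}[n]()
def rects(m,lo=300):
    cs=cv2.findContours(m,cv2.RETR_EXTERNAL,cv2.CHAIN_APPROX_NONE)[0];out=[]
    for c in cs:
        (x,y),(w,h),a=cv2.minAreaRect(c)
        if w*h/4>lo*4:
            if w<h:w,h,a=h,w,a+90
            out.append((round(X0+x/2,1),round(Y0+y/2,1),round(w/2,1),round(h/2,1),round((a+90)%180-90,1)))
    return out
E
python3 - <<'E'
from top import *
I={n:cv2.imread(f"pics/{n}0.png") for n in("scene","side")};C={n:cam(n) for n in I}
for col,z in(("red",25),("blue",25),("yellow",25),("dark",22),("green",5)):
    m=[top(mask(I[n],col),C[n],z)>127 for n in I]
    for k,mm in(("and",m[0]&m[1]),("scene",m[0]),("side",m[1])):
        if k=="and" or col=="green":print(col,k,[r for r in rects(mm.astype(np.uint8)*255)])
a=I["scene"][150:250,230:370];b=I["side"][170:255,200:320]
a=cv2.resize(a,None,fx=4,fy=4,interpolation=cv2.INTER_CUBIC)[:400,:400*2];b=cv2.resize(b,None,fx=4.6667,fy=4.6667,interpolation=cv2.INTER_CUBIC)
a=cv2.resize(I["scene"][165:250,255:340],(400,400),interpolation=cv2.INTER_CUBIC);b=cv2.resize(I["side"][175:260,230:315],(400,400),interpolation=cv2.INTER_CUBIC)
cv2.imwrite("pics/rack.png",np.hstack([a,b]))
E
```

```text
red and [(752.2, 188.8, 124.9, 73.0, -82.6), (465.4, -304.7, 155.5, 14.2, 14.3), (495.9, -429.3, 156.2, 13.9, 13.1)]
blue and []
yellow and [(459.2, 385.8, 145.7, 16.5, -3.2)]
dark and [(541.0, -136.6, 91.0, 44.7, 2.0), (487.4, -354.0, 94.3, 49.1, 14.7)]
green and [(533.5, 118.9, 148.4, 84.2, 8.3)]
green scene [(531.8, 130.0, 148.6, 106.8, 8.4)]
green side [(530.8, 156.0, 176.0, 158.5, -87.4)]
```

View pics/rack.png

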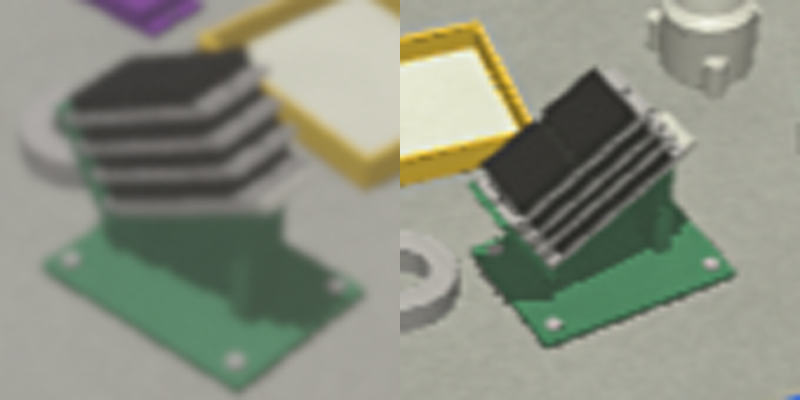

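```bash
cat > go.py <<'E'
from h import *
import sys
def yaw(o):
    x=Ro.from_rotvec(o["orientation"]).as_matrix()[:,0];return np.degrees(np.arctan2(x[1],x[0]))
def go(*T):  # x y z yaw -> shift (cm, tool axes) and spin
    o=ctrl.get_obs();R=Ro.from_rotvec(o["orientation"]).as_matrix();y=yaw(o)
    print("t %.1f"%o["t"],"now",np.round(o["ee_pos"],1),"yaw %.1f"%y,"F",np.round(o["ft_force"],1),"w %.1f"%o["width"],"q6 %.2f"%o["qpos"][5])
    for t in T:print(t,"->",np.round(R.T@(np.array(t[:3])-o["ee_pos"])/10,2),"spin %.1f"%((-(t[3]-y)+180)%360-180))
if __name__=="__main__": go(*[tuple(map(float,a.split(','))) for a in sys.argv[1:]])
E
python3 go.py 500,150,270,8
```

```text
t 0.1 now [216.4 585.9 222.1] yaw 159.7 F [ 0.3  0.1 -0.5] w 88.0 q6 -0.02
(500.0, 150.0, 270.0, 8.0) -> [-41.71 -31.07  -4.76] spin 151.7
```

```bash
python3 -m inch '[{"xyz":[-41.7,-31.1,-4.8],"spin":80},{"xyz":[-41.7,-31.1,-4.8],"spin":80},{"xyz":[-41.7,-31.1,-4.8],"spin":80},{"xyz":[-41.7,-31.1,-4.8],"spin":80},{"xyz":[-41.7,-31.1,-4.8],"spin":80},{"xyz":[-41.7,-31.1,-4.8],"spin":80},{"xyz":[-41.7,-31.1,-4.8],"spin":80},{"xyz":[-41.7,-31.1,-4.8],"spin":80},{"xyz":[-41.7,-31.1,-4.8],"spin":80},{"xyz":[-41.7,-31.1,-4.8],"spin":152},{"xyz":[-41.7,-31.1,-4.8],"spin":152},{"xyz":[-41.7,-31.1,-4.8],"spin":152},{"xyz":[-41.7,-31.1,-4.8],"spin":152},{"xyz":[-41.7,-31.1,-4.8],"spin":152},{"xyz":[-41.7,-31.1,-4.8],"spin":152},{"xyz":[-41.7,-31.1,-4.8],"spin":152},{"xyz":[-41.7,-31.1,-4.8],"spin":152},{"xyz":[-41.7,-31.1,-4.8],"spin":152},{"xyz":[-41.7,-31.1,-4.8],"spin":152},{"xyz":[-41.7,-31.1,-4.8],"spin":152}]'
python3 - <<'E'
from go import *
go();C=cam("wrist");im=snap("wrist");cv2.imwrite("pics/w1.png",im);np.savez("w1.npz",K=C[0],R=C[1],t=C[2])
E
```

```text
t: 2.15
ee_pos: [499.7, 149.7, 270.3]
orientation: [3.133, 0.216, -0.001]
ft_force: [-0.3, -0.3, -0.1]
width: 87.8
t 2.1 now [499.7 149.7 270.3] yaw 7.9 F [-0.3 -0.3 -0.1] w 87.8 q6 1.70
```

View pics/w1.png

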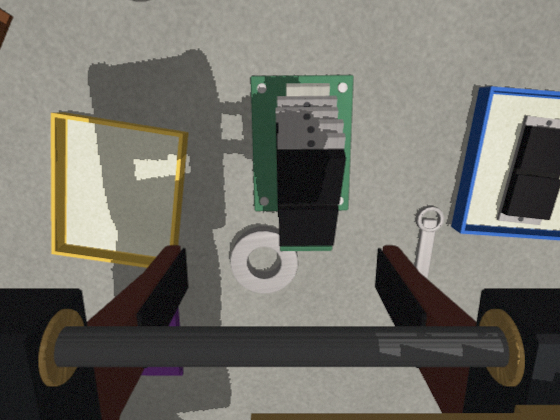

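```bash
cat > q.py <<'E'
from top import *
d=np.load("w1.npz");C=(d["K"],d["R"],d["t"])
print("cam",-C[1].T@C[2])
im=cv2.imread("pics/w1.png")
g=lambda u,z:np.round(ray(C,u,z),1)
print("stack");P=[g((278,148.5),154),g((344,150),154),g((332.5,250),104),g((279.5,250),104)]
for p in P:print(p)
for a,b in((0,1),(1,2),(2,3),(3,0)):v=P[b]-P[a];print("edge %.1f ang %.1f"%(np.hypot(*v[:2]),np.degrees(np.arctan2(v[1],v[0]))))
print("mid",np.mean(P,0))
for z in(0,4,8):
    m=top(mask(im,"green"),C,z);print("foot",z,rects((m>127).astype(np.uint8)*255))
m=mask(im,"yellow");c=max(cv2.findContours(m,0,1)[0],key=cv2.contourArea);h=cv2.convexHull(c);q=cv2.approxPolyDP(h,8,True)[:,0];print("yellow",q.tolist())
for u in q:print(u,g(u,25),g(u,0))
m=mask(im,"blue");c=max(cv2.findContours(m,0,1)[0],key=cv2.contourArea);h=cv2.convexHull(c);q=cv2.approxPolyDP(h,5,True)[:,0];print("blue",[(u.tolist(),g(u,25).tolist(),g(u,0).tolist()) for u in q])
for n in("scene","side"):
    I=cv2.imread(f"pics/{n}0.png");K=cam(n)
    for col in("red","blue","yellow"):
        print(n,col,[r for r in rects(top(mask(I,col),K,25),1500) if r[0]<650 and r[3]>60])
E
python3 q.py
```

```text
cam [572.03345311 160.4552608  430.97911475]
stack
[541.7 158.1 154. ]
[547.3 110.3 154. ]
[450.8  95.1 104. ]
[444.1 143.7 104. ]
edge 48.1 ang -83.3
edge 97.7 ang -171.0
edge 49.1 ang 97.8
edge 98.7 ang 8.4
mid [495.975 126.8   129.   ]
foot 0 [(531.6, 131.3, 151.6, 111.4, 8.3)]
foot 4 [(532.0, 131.5, 150.2, 110.4, 8.3)]
foot 8 [(532.3, 131.8, 148.7, 109.4, 8.4)]
yellow [[51, 113], [187, 133], [177, 244], [147, 267], [52, 253]]
[ 51 113] [531.5 395.9  25. ] [529.  410.4   0. ]
[187 133] [530.5 254.3  25. ] [528.  260.1   0. ]
[177 244] [404.4 256.7  25. ] [394.  262.6   0. ]
[147 267] [371.1 289.4  25. ] [358.7 297.4   0. ]
[ 52 253] [373.7 398.4  25. ] [361.5 413.    0. ]
blue [([480, 88], [617.0, -39.6, 25.0], [619.8, -52.0, 0.0]), ([559, 92], [624.4, -121.2, 25.0], [627.6, -138.6, 0.0]), ([559, 239], [470.1, -174.4, 25.0], [463.8, -195.0, 0.0]), ([466, 233], [462.6, -67.3, 25.0], [455.8, -81.3, 0.0]), ([452, 226], [468.5, -49.4, 25.0], [462.1, -62.3, 0.0])]
scene red [(488.3, -364.4, 178.9, 145.4, 14.1)]
scene blue []
scene yellow []
side red [(474.9, -368.9, 175.2, 152.8, 14.3)]
side blue [(541.9, -132.2, 173.7, 159.8, 3.7)]
side yellow [(448.0, 315.1, 172.7, 171.2, -0.9)]
```

```bash
python3 go.py 495,126.6,170,8.3 495,126.6,119,8.3
```

```text
t 2.2 now [499.7 149.7 270.3] yaw 7.9 F [0.6 0.8 0.8] w 88.1 q6 1.70
(495.0, 126.6, 170.0, 8.3) -> [-0.78  2.21 10.04] spin -0.4
(495.0, 126.6, 119.0, 8.3) -> [-0.77  2.21 15.14] spin -0.4
```

```bash
python3 -m inch '[{"xyz":[-0.8,2.2,4],"spin":-0.4},{"xyz":[-0.8,2.2,8],"spin":-0.4},{"xyz":[-0.8,2.2,11],"spin":-0.4},{"xyz":[-0.8,2.2,13],"spin":-0.4},{"xyz":[-0.8,2.2,14.5],"spin":-0.4},{"xyz":[-0.8,2.2,15.1],"spin":-0.4},{"xyz":[-0.8,2.2,15.1],"spin":-0.4}]'
python3 - <<'E'
from go import *
go(); im=snap("wrist");im2=snap("scene");cv2.imwrite("pics/g1.png",np.hstack([cv2.resize(im[120:420,140:440],(400,400)),cv2.resize(im2[120:250,220:350],(400,400),interpolation=cv2.INTER_CUBIC)]))
E
```

```text
t: 2.9
ee_pos: [494.3, 126.6, 118.8]
orientation: [3.132, 0.228, -0.004]
ft_force: [-0.6, 0.3, 0.1]
width: 88.1
t 2.9 now [494.3 126.6 118.8] yaw 8.3 F [-0.6  0.3  0.1] w 88.1 q6 1.65
```

View pics/g1.png

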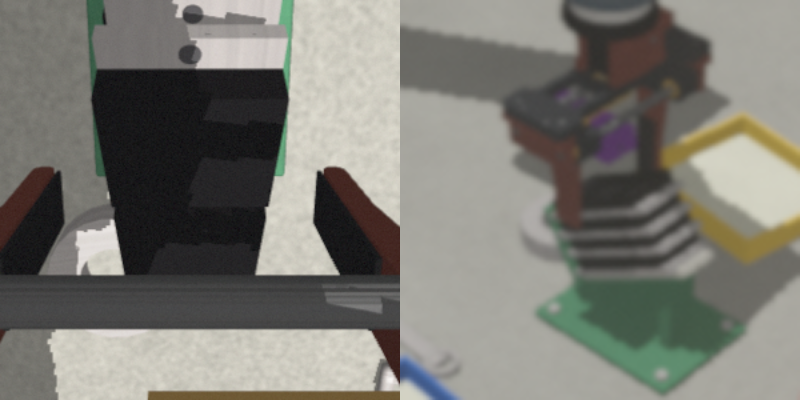

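```bash
python3 -m inch '[{"xyz":[0,0,0],"spin":0},{"xyz":[0,0,0],"spin":0},{"xyz":[0,0,0],"spin":0},{"xyz":[0,0,0],"spin":0},{"xyz":[0,0,0],"spin":0},{"xyz":[0,0,0],"spin":0}]' 1; python3 go.py 494.5,126.6,200,8.3 452.5,328,200,-0.9
```

```text
t: 3.6
ee_pos: [495.2, 126.7, 120.1]
orientation: [3.132, 0.228, 0.0]
ft_force: [-0.5, -0.9, 2.8]
width: 49.5
t 3.6 now [495.2 126.7 120.1] yaw 8.3 F [-0.5 -0.9  2.8] w 49.5 q6 1.65
(494.5, 126.6, 200.0, 8.3) -> [-0.07  0.01 -7.99] spin 0.0
(452.5, 328.0, 200.0, -0.9) -> [ -1.31 -20.53  -8.01] spin 9.2
```

```bash
python3 -m inch '[{"xyz":[0,0,-0.5],"spin":0},{"xyz":[0,0,-1.5],"spin":0},{"xyz":[0,0,-3],"spin":0},{"xyz":[0,0,-5.5],"spin":0},{"xyz":[0,0,-8],"spin":0},{"xyz":[0,0,-8],"spin":0}]'
python3 - <<'E'
from go import *
go((452.5,328,200,-0.9)); im=snap("side");im2=snap("scene");cv2.imwrite("pics/l1.png",np.hstack([cv2.resize(im[150:260,200:310],(400,400),interpolation=cv2.INTER_CUBIC),cv2.resize(im2[120:250,220:350],(400,400),interpolation=cv2.INTER_CUBIC)]))
E
```

```text
t: 4.2
ee_pos: [497.3, 127.3, 203.5]
orientation: [3.133, 0.228, 0.01]
ft_force: [1.5, -0.1, -2.8]
width: 49.6
t 4.2 now [497.3 127.3 203.5] yaw 8.3 F [ 1.5 -0.1 -2.8] w 49.6 q6 1.65
(452.5, 328, 200, -0.9) -> [ -1.53 -20.51   0.33] spin 9.2
```

View pics/l1.png

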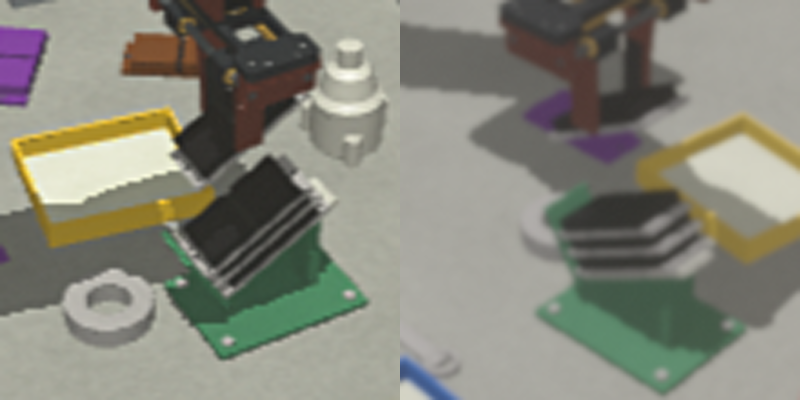

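```bash
python3 -m inch '[{"xyz":[-1.5,-5,0.3],"spin":2},{"xyz":[-1.5,-10,0.3],"spin":9},{"xyz":[-1.5,-15,0.3],"spin":9},{"xyz":[-1.5,-20.5,0.3],"spin":9},{"xyz":[-1.5,-20.5,0.3],"spin":9},{"xyz":[-1.5,-20.5,0.3],"spin":9},{"xyz":[-1.5,-20.5,0.3],"spin":9}]'
cat > tray.py <<'E'
from go import *; from top import mask
import sys
col=sys.argv[1];go();C=cam("wrist");im=snap("wrist");cv2.imwrite(f"pics/t_{col}{sys.argv[2]}.png",im)
m=mask(im,col);m=cv2.morphologyEx(m,cv2.MORPH_OPEN,np.ones((3,3)));c=max(cv2.findContours(m,0,1)[0],key=cv2.contourArea)
q=cv2.approxPolyDP(cv2.convexHull(c),6,True)[:,0]
print("cam",np.round(-C[1].T@C[2]))
for u in q:print(u,"z25",np.round(ray(C,u,25)[:2],1),"z0",np.round(ray(C,u,0)[:2],1))
E
python3 tray.py yellow 1
```

```text
t: 5.0
ee_pos: [449.9, 326.2, 195.7]
orientation: [3.139, -0.018, -0.001]
ft_force: [-0.3, -1.0, -2.8]
width: 50.1
t 5.0 now [449.9 326.2 195.7] yaw -0.7 F [-0.3 -1.  -2.8] w 50.1 q6 2.19
cam [523. 326. 356.]
[251  97] z25 [529.9 350.5] z0 [530.4 352.4]
[212 244] z25 [399.  391.2] z0 [389.6 396.1]
[204 247] z25 [396.1 398.9] z0 [386.5 404.3]
[197  96] z25 [531.2 395.8] z0 [531.9 401.1]
```

View pics/t_yellow1.png

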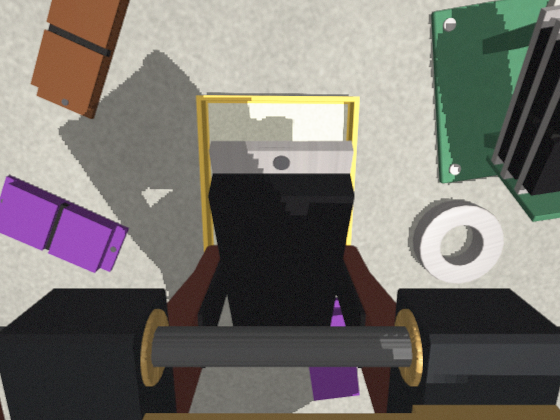

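```bash
python3 -m inch '[{"xyz":[0.1,-0.2,4],"spin":0},{"xyz":[0.1,-0.2,8.5],"spin":0},{"xyz":[0.1,-0.2,12.5],"spin":0},{"xyz":[0.1,-0.2,14.5],"spin":0},{"xyz":[0.1,-0.2,15.5],"spin":0},{"xyz":[0.1,-0.2,15.9],"spin":0},{"xyz":[0.1,-0.2,16.3],"spin":0},{"xyz":[0.1,-0.2,16.6],"spin":0}]'; python3 go.py 451,328,20,-0.7
```

```text
t: 5.85
ee_pos: [453.4, 328.1, 31.8]
orientation: [3.141, -0.02, 0.006]
ft_force: [4.1, -3.0, 5.5]
width: 49.8
t 5.8 now [453.4 328.1  31.8] yaw -0.7 F [ 4.1 -3.   5.5] w 49.8 q6 2.19
(451.0, 328.0, 20.0, -0.7) -> [-0.25  0.01  1.18] spin -0.0
```

```bash
python3 -m inch '[{"xyz":[-0.1,0,0.2],"spin":0},{"xyz":[-0.2,0,0.4],"spin":0},{"xyz":[-0.2,0,0.6],"spin":0},{"xyz":[-0.2,0,0.8],"spin":0},{"xyz":[-0.2,0,1.0],"spin":0},{"xyz":[-0.2,0,1.2],"spin":0}]'; python3 go.py 451,328,12,-0.7
```

```text
t: 6.45
ee_pos: [453.4, 329.5, 21.1]
orientation: [-3.139, 0.021, -0.012]
ft_force: [5.4, 0.6, 4.3]
width: 50.0
t 6.5 now [453.4 329.5  21.1] yaw -0.8 F [5.4 0.6 4.3] w 50.0 q6 2.20
(451.0, 328.0, 12.0, -0.7) -> [-0.25  0.16  0.91] spin -0.1
```

```bash
python3 -m inch '[{"xyz":[-0.1,0.1,0.2],"spin":0},{"xyz":[-0.2,0.1,0.4],"spin":0},{"xyz":[-0.2,0.1,0.5],"spin":0},{"xyz":[-0.2,0.1,0.6],"spin":0},{"xyz":[-0.2,0.1,0.7],"spin":0}]'; python3 go.py 451,328,12,-0.7
```

```text
t: 6.95
ee_pos: [451.2, 328.5, 13.9]
orientation: [-3.139, 0.021, -0.012]
ft_force: [4.2, 0.3, 3.9]
width: 50.0
t 7.0 now [451.2 328.5  13.9] yaw -0.8 F [4.2 0.3 3.9] w 50.0 q6 2.20
(451.0, 328.0, 12.0, -0.7) -> [-0.02  0.06  0.19] spin -0.1
```

```bash
python3 -m inch '[{"xyz":[0,0,0.1],"spin":0},{"xyz":[0,0,0.2],"spin":0},{"xyz":[0,0,0.3],"spin":0}]'; python3 go.py 451,328,10,-0.7
```

```text
t: 7.25
ee_pos: [451.2, 328.5, 10.7]
orientation: [-3.139, 0.021, -0.011]
ft_force: [2.7, -0.3, 3.1]
width: 49.6
t 7.2 now [451.2 328.5  10.7] yaw -0.8 F [ 2.7 -0.3  3.1] w 49.6 q6 2.20
(451.0, 328.0, 10.0, -0.7) -> [-0.02  0.05  0.07] spin -0.1
```

```bash
python3 -m inch '[{"xyz":[0,0,0.1],"spin":0},{"xyz":[0,0,0.2],"spin":0},{"xyz":[0,0,0.2],"spin":0}]'; python3 go.py 451,328,10,-0.7
```

```text
t: 7.55
ee_pos: [451.1, 328.4, 9.9]
orientation: [-3.139, 0.021, -0.011]
ft_force: [-0.5, -1.6, 17.8]
width: 50.0
t 7.5 now [451.1 328.4   9.9] yaw -0.8 F [-0.5 -1.6 17.8] w 50.0 q6 2.20
(451.0, 328.0, 10.0, -0.7) -> [-0.01  0.04 -0.01] spin -0.1
```

```bash
python3 -m inch '[{"xyz":[0,0,0],"spin":0},{"xyz":[0,0,0],"spin":0},{"xyz":[0,0,-0.1],"spin":0},{"xyz":[0,0,-2],"spin":0},{"xyz":[0,0,-6],"spin":0},{"xyz":[0,0,-11],"spin":0},{"xyz":[0,0,-16],"spin":0},{"xyz":[0,0,-16],"spin":0}]' 0.2; python3 tray.py yellow 2
python3 - <<'E'
from go import *
b=cv2.imread("pics/t_yellow2.png");s=snap("side")
cv2.imwrite("pics/p1.png",np.hstack([cv2.resize(b,(500,375)),cv2.resize(s[160:260,180:260],(300,375),interpolation=cv2.INTER_CUBIC)]))
go((504.3,128,180,8.3),(504.3,128,103.5,8.3))
E
```

```text
t: 8.35
ee_pos: [452.9, 330.2, 176.0]
orientation: [-3.133, 0.02, -0.024]
ft_force: [-0.5, -0.1, -0.4]
width: 70.1
t 8.3 now [452.9 330.2 176. ] yaw -0.8 F [-0.5 -0.1 -0.4] w 70.1 q6 2.20
cam [523. 329. 338.]
[367 105] z25 [527.8 262.5] z0 [528.2 257.3]
[356 285] z25 [371.6 265.5] z0 [359.5 260.5]
[208 284] z25 [373.8 399. ] z0 [361.9 404.6]
[200 103] z25 [531.1 395.7] z0 [531.7 401.1]
t 8.4 now [450.1 328.2 170.8] yaw -0.8 F [-0.7  0.2 -1.2] w 70.3 q6 2.20
(504.3, 128, 180, 8.3) -> [ 5.69 19.95 -0.95] spin -9.1
(504.3, 128, 103.5, 8.3) -> [ 5.62 19.97  6.7 ] spin -9.1
```

View pics/p1.png

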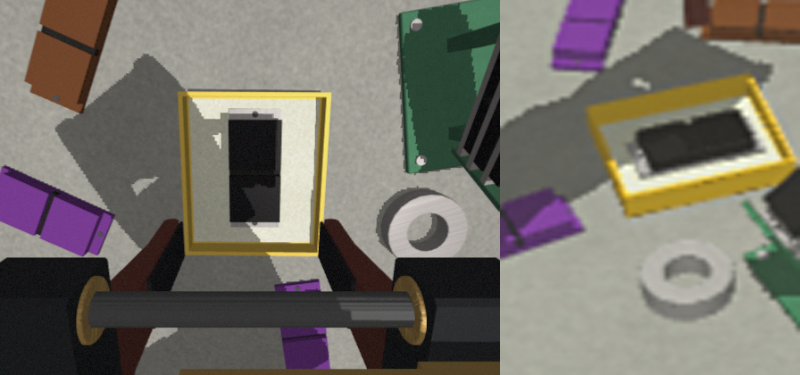

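```bash
python3 -m inch '[{"xyz":[5.7,10,-1.5],"spin":-5},{"xyz":[5.7,15,-1],"spin":-9},{"xyz":[5.7,20,-1],"spin":-9},{"xyz":[5.6,20,-1],"spin":-9},{"xyz":[5.6,20,0],"spin":-9},{"xyz":[5.6,20,3],"spin":-9},{"xyz":[5.6,20,5],"spin":-9},{"xyz":[5.6,20,6.2],"spin":-9},{"xyz":[5.6,20,6.8],"spin":-9},{"xyz":[5.6,20,6.8],"spin":-9},{"xyz":[5.6,20,6.8],"spin":-9}]' 0; cat > pad.py <<'E'
from go import *; from top import mask
import sys
def pad(im,C,col,z=22):
    t=mask(im,col);c=max(cv2.findContours(cv2.morphologyEx(t,cv2.MORPH_OPEN,np.ones((3,3))),0,1)[0],key=cv2.contourArea)
    hull=cv2.fillPoly(np.zeros_like(t),[cv2.convexHull(c)],255)
    g=cv2.inRange(cv2.cvtColor(im,cv2.COLOR_BGR2HSV),(0,0,0),(180,255,75))&cv2.erode(hull,np.ones((15,15)))
    g=cv2.morphologyEx(g,cv2.MORPH_CLOSE,np.ones((7,7)))
    c=max(cv2.findContours(g,0,1)[0],key=cv2.contourArea)
    w=np.float32([ray(C,u,z)[:2] for u in c[:,0]])
    (x,y),(a,b),an=cv2.minAreaRect(w)
    if a<b:a,b,an=b,a,an+90
    print("pad",col,np.round([x,y],1),"size",np.round([a,b],1),"yaw %.1f"%((an+90)%180-90))
E
python3 - <<'E'
from pad import *
go((503.7,128,102.5,8.3))
im=cv2.imread("pics/t_yellow2.png")
o=ctrl.get_obs();o=dict(o);o["ee_pos"]=np.array([450.1,328.2,172.]);o["orientation"]=np.array([-3.139,0.021,-0.011])
pad(im,cam("wrist",o),"yellow")
E
```

```text
t: 9.55
ee_pos: [504.3, 128.2, 102.7]
orientation: [-3.13, -0.227, -0.014]
ft_force: [0.2, 0.1, 0.5]
width: 87.9
t 9.6 now [504.3 128.2 102.7] yaw 8.3 F [0.2 0.1 0.5] w 87.9 q6 1.65
(503.7, 128, 102.5, 8.3) -> [-0.06  0.01  0.02] spin -0.0
pad yellow [455.6 325.8] size [103.8  48.2] yaw -0.9
```

```bash
python3 -m inch '[{"xyz":[0,0,0],"spin":0},{"xyz":[0,0,0],"spin":0},{"xyz":[0,0,0],"spin":0},{"xyz":[0,0,0],"spin":0},{"xyz":[0,0,0],"spin":0},{"xyz":[0,0,-0.5],"spin":0},{"xyz":[0,0,-1.5],"spin":0},{"xyz":[0,0,-3],"spin":0},{"xyz":[0,0,-6],"spin":0},{"xyz":[0,0,-10],"spin":0},{"xyz":[0,0,-10],"spin":0}]' 1; python3 go.py 481,-367,210,14
```

```text
t: 10.65
ee_pos: [506.4, 128.5, 208.0]
orientation: [-3.129, -0.226, -0.028]
ft_force: [-0.0, 0.1, -2.8]
width: 49.7
t 10.7 now [506.4 128.5 208. ] yaw 8.3 F [-0.   0.1 -2.8] w 49.7 q6 1.65
(481.0, -367.0, 210.0, 14.0) -> [-9.65 48.67 -0.53] spin -5.7
```

```bash
python3 -m inch '[{"xyz":[-1,5,-0.3],"spin":0},{"xyz":[-2,10,-0.3],"spin":0},{"xyz":[-3,15,-0.3],"spin":-3},{"xyz":[-4.1,20,-0.3],"spin":-5.7},{"xyz":[-5.2,25,-0.3],"spin":-5.7},{"xyz":[-6.3,30,-0.3],"spin":-5.7},{"xyz":[-7.3,34,-0.3],"spin":-5.7},{"xyz":[-7.9,37,-0.3],"spin":-5.7},{"xyz":[-7.9,37,-0.3],"spin":-5.7},{"xyz":[-7.9,37,-0.3],"spin":-5.7},{"xyz":[-7.9,37,-0.3],"spin":-5.7},{"xyz":[-7.9,37,-0.3],"spin":-5.7}]'; cat >> pad.py <<'E'
def corners(im,C,col):
    m=cv2.morphologyEx(mask(im,col),cv2.MORPH_OPEN,np.ones((3,3)));c=max(cv2.findContours(m,0,1)[0],key=cv2.contourArea)
    for u in cv2.approxPolyDP(cv2.convexHull(c),6,True)[:,0]:print(u,"z25",np.round(ray(C,u,25)[:2],1),"z0",np.round(ray(C,u,0)[:2],1))
if __name__=="__main__":
    col=sys.argv[1];o=ctrl.get_obs();go();C=cam("wrist",o);print("cam",np.round(-C[1].T@C[2]));im=snap("wrist");cv2.imwrite("pics/%s.png"%sys.argv[2],im)
    corners(im,C,col);pad(im,C,col,float(sys.argv[3]))
E
python3 pad.py red r1 22
```

```text
t: 11.85
ee_pos: [481.4, -247.7, 208.2]
orientation: [-3.114, -0.384, -0.028]
ft_force: [0.3, 0.2, -2.9]
width: 49.7
t 11.8 now [ 481.4 -247.7  208.2] yaw 14.1 F [ 0.3  0.2 -2.9] w 49.7 q6 0.81
cam [ 549. -231.  370.]
[480 138] z25 [ 571.6 -408.8] z0 [ 573.2 -421.7]
[462 288] z25 [ 429.3 -445.8] z0 [ 420.6 -461.4]
[391 298] z25 [ 401.6 -380.7] z0 [ 390.9 -391.5]
[327 137] z25 [ 539.  -275.1] z0 [ 538.2 -278.4]
pad red [ 485.6 -349. ] size [99.7 51.8] yaw 14.6
```

```bash
python3 -m inch '[{"xyz":[0,5,0],"spin":0},{"xyz":[0,10,0],"spin":0},{"xyz":[0,15,0],"spin":0},{"xyz":[0,19,0],"spin":0},{"xyz":[0,20.4,0],"spin":0},{"xyz":[0,20.4,0],"spin":0},{"xyz":[0,20.4,0],"spin":0}]'; python3 pad.py red r2 22
```

```text
t: 12.6
ee_pos: [530.9, -444.0, 207.4]
orientation: [-3.112, -0.385, -0.026]
ft_force: [-0.5, 0.7, -4.0]
width: 49.7
t 12.6 now [ 530.9 -444.   207.4] yaw 14.1 F [-0.5  0.7 -4. ] w 49.7 q6 0.60
cam [ 599. -427.  369.]
[258 137] z25 [ 573.2 -411. ] z0 [ 571.3 -409.8]
[136 287] z25 [ 400.7 -327. ] z0 [ 386.3 -319.7]
[123 288] z25 [ 396.4 -314.6] z0 [ 381.7 -306.4]
[106 138] z25 [ 539.  -278.7] z0 [ 534.6 -268. ]
pad red [ 495.6 -350.8] size [93.8 51.8] yaw 14.8
```

```bash
python3 - <<'E'
import cv2,numpy as np
a=cv2.imread("pics/r1.png")[110:330,290:510];b=cv2.imread("pics/r2.png")[110:330,80:300]
cv2.imwrite("pics/r12.png",np.hstack([cv2.resize(x,(400,400),interpolation=cv2.INTER_CUBIC) for x in(a,b)]))
E
```

```text
(no output)
```

View pics/r12.png

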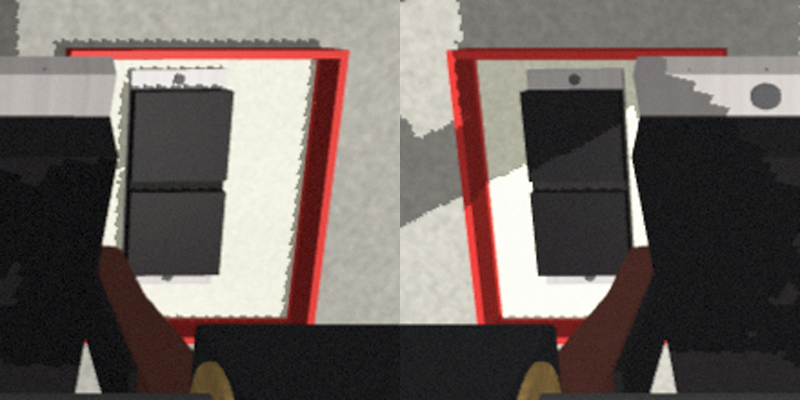

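```bash
python3 - <<'E'
from go import *
o=dict(ctrl.get_obs())
for pos,ori,off,P,T in(([481.4,-247.7,208.2],[-3.114,-.384,-.028],(290,110),[(132,91),(233,92),(218,275),(131,275)],[(67,50),(348,51)]),
  ([530.9,-444,207.4],[-3.112,-.385,-.026],(80,110),[(121,91),(222,91),(229,276),(138,276)],[(49,51),(327,50)])):
    o["ee_pos"]=np.array(pos);o["orientation"]=np.array(ori);C=cam("wrist",o)
    w=np.array([ray(C,(off[0]+u/1.818,off[1]+v/1.818),22)[:2] for u,v in P])
    t=np.array([ray(C,(off[0]+u/1.818,off[1]+v/1.818),25)[:2] for u,v in T])
    c=w.mean(0);d=(w[0]+w[1]-w[2]-w[3])/2;e=(w[0]+w[3]-w[1]-w[2])/2
    print("pad",c.round(1),"L %.1f W %.1f yaw %.1f"%(np.hypot(*d),np.hypot(*e),np.degrees(np.arctan2(d[1],d[0]))))
    e=t[0]-t[1];n=np.array([-e[1],e[0]])/np.hypot(*e);print("tray far edge",t.round(1).tolist(),"len %.1f"%np.hypot(*e),"centre",(t.mean(0)+80*n).round(1) if n[0]<0 else (t.mean(0)-80*n).round(1),"yaw %.1f"%(np.degrees(np.arctan2(e[1],e[0]))-90))
go((488,-351,100,14.5),(488,-351,65,14.5))
E
```

```text
pad [ 484.9 -351.3] L 99.4 W 49.2 yaw 15.7
tray far edge [[538.5, -275.2], [571.8, -410.1]] len 139.0 centre [ 477.5 -361.8] yaw 13.9
pad [ 485.2 -353. ] L 100.1 W 50.2 yaw 13.8
tray far edge [[539.1, -279.5], [573.1, -412.7]] len 137.5 centre [ 478.6 -365.9] yaw 14.3
t 12.7 now [ 530.9 -443.7  207.6] yaw 14.1 F [ 0.8 -0.7 -3.9] w 49.7 q6 0.60
(488, -351, 100, 14.5) -> [ -2.09 -10.    10.76] spin -0.4
(488, -351, 65, 14.5) -> [-2.15 -9.99 14.26] spin -0.4
```

```bash
python3 - <<'E'
from pad import *
im=cv2.imread("pics/t_yellow2.png");o=dict(ctrl.get_obs());o["ee_pos"]=np.array([452.9,330.2,176.]);o["orientation"]=np.array([-3.133,.02,-.024]);C=cam("wrist",o);corners(im,C,"yellow");pad(im,C,"yellow")
# held pad: lining far-edge rows near pad centre column in r1
im=cv2.imread("pics/r1.png");o["ee_pos"]=np.array([481.4,-247.7,208.2]);o["orientation"]=np.array([-3.114,-.384,-.028]);K=cam("wrist",o)[0]
HE=np.array(ctrl.camera_info("wrist")["hand_eye"])
g=cv2.cvtColor(im,cv2.COLOR_BGR2GRAY)[100:260,282];print(g[::4])
# predicted pixel rows (tool frame) of the lining far base edge / steel far top edge for pad centre offset dx
for dx in(-4,0,4):
    for dz in(-9,-5,0):
        r=[]
        for a,n in((50,-3),(60,-3)):
            p=np.array([dx+a*.866+(-.5)*n,0,-(a*.5+.866*n)+dz,1]);q=K@(np.linalg.inv(HE)@p)[:3];r.append(round(q[1]/q[2],1))
        print(dx,dz,r)
E
```

```text
[367 105] z25 [527.8 262.4] z0 [528.2 257.2]
[356 285] z25 [371.7 265.4] z0 [359.5 260.3]
[208 284] z25 [373.8 398.8] z0 [361.8 404.4]
[200 103] z25 [531.1 395.6] z0 [531.7 401. ]
pad yellow [458.9 328.7] size [105.   48.8] yaw -0.8
[102 103 101  99 100 101 101 100  98  92 109 128 131 180  97  85  84  84
 184  28  26  25  20  23  28  28   8  19  19  22  20  20  15  19  15  16
  18  17  22  14]
-4 -9 [np.float64(200.4), np.float64(178.8)]
-4 -5 [np.float64(197.7), np.float64(176.6)]
-4 0 [np.float64(194.6), np.float64(174.1)]
0 -9 [np.float64(189.3), np.float64(166.9)]
0 -5 [np.float64(186.9), np.float64(165.1)]
0 0 [np.float64(184.1), np.float64(162.9)]
4 -9 [np.float64(178.0), np.float64(154.8)]
4 -5 [np.float64(175.9), np.float64(153.3)]
4 0 [np.float64(173.5), np.float64(151.6)]
```

```bash
python3 - <<'E'
from pad import *
im=cv2.imread("pics/t_yellow2.png");o=dict(ctrl.get_obs());o["ee_pos"]=np.array([452.9,330.2,176.]);o["orientation"]=np.array([-3.133,.02,-.024]);C=cam("wrist",o)
g=cv2.cvtColor(im,cv2.COLOR_BGR2GRAY);s=g[100:295,268:276].mean(1).astype(int)
print([(100+i,int(s[i])) for i in range(1,195) if abs(int(s[i])-int(s[i-1]))>12])
for r in(100,105,120,125,130,135,140,245,250,255,260,280,285):print(r,[ (z,round(ray(C,(272,r),z)[0],1)) for z in(4,10,22,25)])
E
```

```text
[(101, 87), (102, 111), (103, 198), (104, 213), (109, 209), (121, 195), (127, 135), (128, 102), (133, 86), (134, 43), (135, 18), (210, 30), (248, 35), (249, 92), (254, 114), (255, 127), (272, 102), (282, 106), (286, 98)]
100 [(4, np.float64(533.3)), (10, np.float64(533.1)), (22, np.float64(532.7)), (25, np.float64(532.6))]
105 [(4, np.float64(529.2)), (10, np.float64(529.1)), (22, np.float64(528.9)), (25, np.float64(528.8))]
120 [(4, np.float64(516.7)), (10, np.float64(516.9)), (22, np.float64(517.1)), (25, np.float64(517.2))]
125 [(4, np.float64(512.5)), (10, np.float64(512.7)), (22, np.float64(513.1)), (25, np.float64(513.2))]
130 [(4, np.float64(508.3)), (10, np.float64(508.6)), (22, np.float64(509.1)), (25, np.float64(509.3))]
135 [(4, np.float64(504.1)), (10, np.float64(504.4)), (22, np.float64(505.1)), (25, np.float64(505.3))]
140 [(4, np.float64(499.8)), (10, np.float64(500.2)), (22, np.float64(501.1)), (25, np.float64(501.3))]
245 [(4, np.float64(402.9)), (10, np.float64(405.1)), (22, np.float64(409.4)), (25, np.float64(410.5))]
250 [(4, np.float64(398.0)), (10, np.float64(400.2)), (22, np.float64(404.7)), (25, np.float64(405.9))]
255 [(4, np.float64(393.0)), (10, np.float64(395.3)), (22, np.float64(400.0)), (25, np.float64(401.2))]
260 [(4, np.float64(387.9)), (10, np.float64(390.3)), (22, np.float64(395.2)), (25, np.float64(396.4))]
280 [(4, np.float64(367.4)), (10, np.float64(370.2)), (22, np.float64(375.8)), (25, np.float64(377.2))]
285 [(4, np.float64(362.2)), (10, np.float64(365.1)), (22, np.float64(370.9)), (25, np.float64(372.3))]
```

```bash
python3 go.py 481.1,-353,110,14.7 481.1,-353,62,14.7
```

```text
t 12.7 now [ 530.9 -443.7  207.6] yaw 14.1 F [ 0.8 -0.7 -3.9] w 49.7 q6 0.60
(481.1, -353.0, 110.0, 14.7) -> [-2.79 -9.98  9.74] spin -0.6
(481.1, -353.0, 62.0, 14.7) -> [-2.87 -9.96 14.54] spin -0.6
```

```bash
python3 -m inch '[{"xyz":[-2.8,-5,1],"spin":-0.6},{"xyz":[-2.8,-9,3],"spin":-0.6},{"xyz":[-2.8,-10,7],"spin":-0.6},{"xyz":[-2.8,-10,10.5],"spin":-0.6},{"xyz":[-2.8,-10,13],"spin":-0.6},{"xyz":[-2.9,-10,14.5],"spin":-0.6},{"xyz":[-2.9,-10,14.5],"spin":-0.6},{"xyz":[-2.9,-10,14.5],"spin":-0.6}]'; python3 go.py 481.1,-353,50,14.7  481.1,-353,35,14.7
```

```text
t: 13.45
ee_pos: [481.2, -352.6, 63.3]
orientation: [-3.111, -0.403, -0.028]
ft_force: [0.0, 0.3, -2.6]
width: 49.7
t 13.4 now [ 481.2 -352.6   63.3] yaw 14.8 F [ 0.   0.3 -2.6] w 49.7 q6 0.64
(481.1, -353.0, 50.0, 14.7) -> [-0.05  0.04  1.33] spin 0.1
(481.1, -353.0, 35.0, 14.7) -> [-0.07  0.05  2.83] spin 0.1
```

```bash
python3 -m inch '[{"xyz":[0,0,0.5],"spin":0},{"xyz":[0,0,0.9],"spin":0},{"xyz":[0,0,1.2],"spin":0},{"xyz":[0,0,1.5],"spin":0},{"xyz":[0,0,1.8],"spin":0},{"xyz":[-0.1,0,2.1],"spin":0},{"xyz":[-0.1,0,2.4],"spin":0},{"xyz":[-0.1,0,2.6],"spin":0}]'; python3 go.py 481.1,-353,30,14.7
```

```text
t: 14.25
ee_pos: [481.7, -353.4, 38.1]
orientation: [-3.112, -0.403, -0.03]
ft_force: [2.2, 0.4, 3.1]
width: 49.5
t 14.2 now [ 481.7 -353.4   38.1] yaw 14.8 F [2.2 0.4 3.1] w 49.5 q6 0.63
(481.1, -353.0, 30.0, 14.7) -> [-0.06 -0.05  0.81] spin 0.1
```

```bash
python3 -m inch '[{"xyz":[0,0,0.2],"spin":0},{"xyz":[-0.1,0,0.4],"spin":0},{"xyz":[-0.1,0,0.6],"spin":0},{"xyz":[-0.1,0,0.7],"spin":0},{"xyz":[-0.1,0,0.8],"spin":0}]'; python3 go.py 481.1,-353,28,14.7
```

```text
t: 14.75
ee_pos: [481.1, -353.8, 30.0]
orientation: [-3.113, -0.403, -0.031]
ft_force: [4.2, 0.8, 3.1]
width: 49.5
t 14.8 now [ 481.1 -353.8   30. ] yaw 14.8 F [4.2 0.8 3.1] w 49.5 q6 0.63
(481.1, -353.0, 28.0, 14.7) -> [ 0.01 -0.07  0.21] spin 0.1
```

```bash
python3 -m inch '[{"xyz":[0,0,0.1],"spin":0},{"xyz":[0,0,0.2],"spin":0},{"xyz":[0,0,0.2],"spin":0}]'; python3 go.py 481.1,-353,27,14.7
```

```text
t: 15.05
ee_pos: [481.2, -353.8, 27.9]
orientation: [-3.113, -0.404, -0.031]
ft_force: [3.1, -0.4, 2.8]
width: 49.7
t 15.1 now [ 481.2 -353.8   27.9] yaw 14.8 F [ 3.1 -0.4  2.8] w 49.7 q6 0.63
(481.1, -353.0, 27.0, 14.7) -> [ 0.   -0.08  0.09] spin 0.1
```

```bash
python3 -m inch '[{"xyz":[0,0,0.1],"spin":0},{"xyz":[0,0,0.1],"spin":0}]'; python3 -m inch '[{"xyz":[0,0,0.1],"spin":0},{"xyz":[0,0,0.1],"spin":0}]'
```

```text
t: 15.25
ee_pos: [481.3, -353.7, 26.9]
orientation: [-3.113, -0.404, -0.031]
ft_force: [3.6, 0.9, 3.5]
width: 49.7
t: 15.45
ee_pos: [481.4, -353.7, 26.9]
orientation: [-3.113, -0.404, -0.032]
ft_force: [1.2, 2.8, 13.6]
width: 49.6
```

```bash
python3 -m inch '[{"xyz":[0,0,0],"spin":0},{"xyz":[0,0,0],"spin":0},{"xyz":[0,0,-0.1],"spin":0},{"xyz":[0,0,-2],"spin":0},{"xyz":[0,0,-6],"spin":0},{"xyz":[0,0,-11],"spin":0},{"xyz":[0,0,-15],"spin":0},{"xyz":[0,0,-16],"spin":0},{"xyz":[0,0,-16],"spin":0},{"xyz":[0,0,-16],"spin":0}]' 0.2; python3 pad.py red r3 40; python3 go.py 515.5,129,180,8.3 515.5,129,89,8.3
```

```text
t: 16.45
ee_pos: [477.3, -353.9, 185.3]
orientation: [-3.111, -0.403, -0.029]
ft_force: [-0.3, -0.1, -0.2]
width: 70.5
t 16.4 now [ 477.3 -353.9  185.3] yaw 14.8 F [-0.3 -0.1 -0.2] w 70.5 q6 0.64
cam [ 545. -336.  347.]
[212 103] z25 [ 538.2 -278.5] z0 [ 537.7 -274. ]
[377 105] z25 [ 571.3 -410. ] z0 [ 573.3 -415.8]
[367 245] z25 [ 453.3 -439.8] z0 [ 446.1 -447.8]
[356 281] z25 [ 417.1 -440.8] z0 [ 407.2 -449. ]
[217 280] z25 [ 385.2 -316.3] z0 [ 372.8 -314.7]
pad red [ 490.6 -350.7] size [107.  49.] yaw 14.7
t 16.5 now [ 477.1 -353.7  184.7] yaw 14.8 F [ 0.6  0.2 -0.3] w 70.3 q6 0.64
(515.5, 129.0, 180.0, 8.3) -> [ 16.   -45.7    0.89] spin 6.5
(515.5, 129.0, 89.0, 8.3) -> [ 15.84 -45.67   9.98] spin 6.5
```

View pics/r3.png

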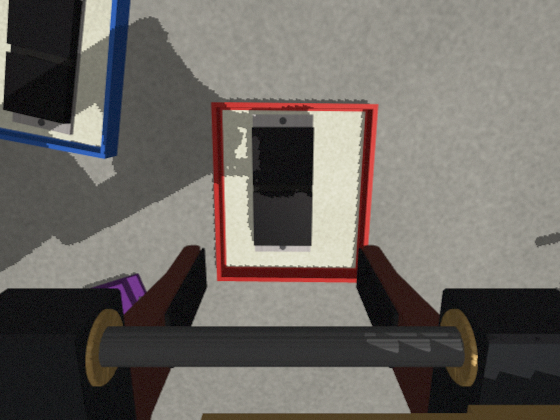

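```bash
python3 - <<'E'
from pad import *
im=cv2.imread("pics/r3.png");o=dict(ctrl.get_obs());o["ee_pos"]=np.array([477.2,-353.8,185.]);o["orientation"]=np.array([-3.111,-.403,-.029]);C=cam("wrist",o)
g=cv2.cvtColor(im,cv2.COLOR_BGR2GRAY);s=g[100:270,292:304].mean(1).astype(int)
print([(100+i,int(s[i])) for i in range(1,170) if abs(int(s[i])-int(s[i-1]))>10])
u=np.array([np.cos(np.radians(14.7)),np.sin(np.radians(14.7))]);v=np.array([-u[1],u[0]])
print("old pad u,v",u@[485,-352],v@[485,-352])
for r in(115,127,245,250):print(r,[(z,np.round(u@ray(C,(283,r),z)[:2],1)) for z in(10,28,40)])
for c in(253,314):print(c,[np.round(v@ray(C,(c,r),40)[:2],1) for r in(140,)])
for c in(256,311):print(c,[np.round(v@ray(C,(c,r),40)[:2],1) for r in(235,)])
E
```

```text
[(101, 86), (103, 106), (105, 92), (106, 71), (107, 54), (110, 69), (111, 112), (112, 123), (114, 110), (126, 83), (127, 41), (128, 17), (192, 30), (245, 75), (246, 171), (247, 190), (252, 216), (265, 204), (266, 158), (267, 89), (268, 47)]
old pad u,v 379.8020636024487 -463.55085210073935
115 [(10, np.float64(440.3)), (28, np.float64(440.4)), (40, np.float64(440.4))]
127 [(10, np.float64(430.2)), (28, np.float64(430.8)), (40, np.float64(431.2))]
245 [(10, np.float64(321.3)), (28, np.float64(327.8)), (40, np.float64(332.1))]
250 [(10, np.float64(316.3)), (28, np.float64(323.0)), (40, np.float64(327.5))]
253 [np.float64(-440.1)]
314 [np.float64(-489.0)]
256 [np.float64(-441.3)]
311 [np.float64(-488.2)]
```

```bash
python3 go.py 540,-130,188,4
```

```text
t 16.5 now [ 477.1 -353.7  184.7] yaw 14.8 F [ 0.6  0.2 -0.3] w 70.3 q6 0.64
(540.0, -130.0, 188.0, 4.0) -> [ 11.79 -20.03  -0.06] spin 10.8
```

```bash
python3 -m inch '[{"xyz":[3,-5,-1],"spin":4},{"xyz":[6,-10,-1],"spin":8},{"xyz":[9,-15,-1],"spin":10.8},{"xyz":[11.8,-20,0],"spin":10.8},{"xyz":[11.8,-20,0],"spin":10.8},{"xyz":[11.8,-20,0],"spin":10.8},{"xyz":[11.8,-20,0],"spin":10.8},{"xyz":[11.8,-20,0],"spin":10.8}]'; cat > col.py <<'E'
from pad import *
# empty-handed view from above: lining edges along image column/row through the pad
def edges(im,C,col,z):
    m=mask(im,col);c=max(cv2.findContours(cv2.morphologyEx(m,cv2.MORPH_OPEN,np.ones((3,3))),0,1)[0],key=cv2.contourArea)
    hull=cv2.fillPoly(np.zeros_like(m),[cv2.convexHull(c)],255)
    g=cv2.inRange(cv2.cvtColor(im,cv2.COLOR_BGR2HSV),(0,0,0),(180,255,62))&cv2.erode(hull,np.ones((15,15)))
    g=cv2.morphologyEx(g,cv2.MORPH_OPEN,np.ones((15,15)))   # drops holes, shadows
    c=max(cv2.findContours(cv2.morphologyEx(g,cv2.MORPH_CLOSE,np.ones((9,9))),0,1)[0],key=cv2.contourArea)
    w=np.float32([ray(C,u,z)[:2] for u in c[:,0]]);(x,y),(a,b),an=cv2.minAreaRect(w)
    if a<b:a,b,an=b,a,an+90
    print("lining",np.round([x,y],1),"size",np.round([a,b],1),"yaw %.1f"%((an+90)%180-90),"px",cv2.boundingRect(c))
if __name__=="__main__":
    o=ctrl.get_obs();go();C=cam("wrist",o);im=snap("wrist");cv2.imwrite("pics/%s.png"%sys.argv[2],im);corners(im,C,sys.argv[1]);edges(im,C,sys.argv[1],float(sys.argv[3]))
E
python3 col.py blue b1 22
python3 -c "
from col import *
im=cv2.imread('pics/r3.png');o=dict(ctrl.get_obs());o['ee_pos']=np.array([477.2,-353.8,185.]);o['orientation']=np.array([-3.111,-.403,-.029]);edges(im,cam('wrist',o),'red',40)"; python3 go.py 517,130,180,8.3 517,130,88,8.3
```

```text
t: 17.3
ee_pos: [539.5, -131.0, 186.4]
orientation: [-3.133, -0.108, -0.024]
ft_force: [-0.0, 0.2, -0.1]
width: 70.4
t 17.3 now [ 539.5 -131.   186.4] yaw 3.9 F [-0.   0.2 -0.1] w 70.4 q6 1.23
[193  92] z25 [620.5 -51.7] z0 [621.3 -45.9]
[358  94] z25 [ 628.2 -186.5] z0 [ 629.6 -191.1]
[349 272] z25 [ 471.4 -197. ] z0 [ 460.7 -202.5]
[205 271] z25 [462.9 -64.4] z0 [451.6 -59.6]
lining [ 540.  -132.7] size [99.8 48.5] yaw 1.4 px (257, 136, 58, 112)
lining [ 487.2 -351.4] size [98.2 48.6] yaw 14.8 px (252, 127, 61, 118)
t 17.4 now [ 539.7 -131.3  186.7] yaw 3.9 F [-0.8 -0.4  0.9] w 70.2 q6 1.23
(517.0, 130.0, 180.0, 8.3) -> [ -0.5  -26.22   0.83] spin -4.4
(517.0, 130.0, 88.0, 8.3) -> [ -0.64 -26.16  10.02] spin -4.4
```

```bash
python3 -m inch '[{"xyz":[0,-5,0],"spin":0},{"xyz":[0,-10,0],"spin":0},{"xyz":[-0.5,-15,0.5],"spin":-4.4},{"xyz":[-0.5,-20,0.5],"spin":-4.4},{"xyz":[-0.5,-25,0.5],"spin":-4.4},{"xyz":[-0.5,-26.2,0.8],"spin":-4.4},{"xyz":[-0.5,-26.2,1.5],"spin":-4.4},{"xyz":[-0.6,-26.2,4.5],"spin":-4.4},{"xyz":[-0.6,-26.2,7.5],"spin":-4.4},{"xyz":[-0.6,-26.2,9.3],"spin":-4.4},{"xyz":[-0.6,-26.2,10],"spin":-4.4},{"xyz":[-0.6,-26.2,10],"spin":-4.4},{"xyz":[-0.6,-26.2,10],"spin":-4.4}]' 0; python3 go.py 517,130,88,8.3
```

```text
t: 18.65
ee_pos: [518.1, 129.4, 88.7]
orientation: [-3.127, -0.225, -0.026]
ft_force: [-0.6, 0.6, 0.4]
width: 87.6
t 18.6 now [518.1 129.4  88.7] yaw 8.2 F [-0.6  0.6  0.4] w 87.6 q6 1.64
(517.0, 130.0, 88.0, 8.3) -> [-0.1  -0.07  0.07] spin -0.1
```

```bash
python3 -m inch '[{"xyz":[-0.1,0,0],"spin":0},{"xyz":[-0.1,0,0],"spin":0},{"xyz":[-0.1,0,0],"spin":0},{"xyz":[-0.1,0,0],"spin":0},{"xyz":[-0.1,0,0],"spin":0},{"xyz":[-0.1,0,-0.5],"spin":0},{"xyz":[-0.1,0,-1.5],"spin":0},{"xyz":[-0.1,0,-3],"spin":0},{"xyz":[-0.1,0,-6],"spin":0},{"xyz":[-0.1,0,-10],"spin":0},{"xyz":[-0.1,0,-10],"spin":0}]' 1; cat > held.py <<'E'
from go import *
C=ctrl.camera_info("wrist");K=np.array(C["camera_matrix"]);HE=np.linalg.inv(np.array(C["hand_eye"]))
im=snap("wrist");cv2.imwrite("pics/held.png",im);s=cv2.cvtColor(im,cv2.COLOR_BGR2GRAY)[100:260,275:290].mean(1).astype(int)
print([(100+i,int(s[i])) for i in range(1,160) if abs(int(s[i])-int(s[i-1]))>12])
for dx in(-4,0,4,8):
    for dz in(-6,-3,0):
        print(dx,dz,[round(float((lambda q:q[1]/q[2])(K@(HE@np.array([dx+a*.866-.5*n,0,-(a*.5+.866*n)+dz,1]))[:3])),1) for a,n in((50,-3),(60,-3))])
E
python3 held.py; python3 go.py 538.5,-132.7,150,1.4 538.5,-132.7,62,1.4
```

```text
t: 19.75
ee_pos: [518.5, 129.2, 194.0]
orientation: [-3.126, -0.225, -0.04]
ft_force: [0.6, -0.6, -1.7]
width: 49.5
[(106, 141), (107, 155), (111, 177), (122, 180), (123, 140), (124, 122), (128, 142), (131, 127), (132, 114), (136, 78), (138, 92), (140, 84), (141, 43), (142, 16), (150, 62), (151, 111), (166, 89), (167, 71), (179, 100), (182, 82), (183, 38), (184, 19)]
-4 -6 [198.2, 177.0]
-4 -3 [196.3, 175.5]
-4 0 [194.4, 174.0]
0 -6 [187.3, 165.4]
0 -3 [185.6, 164.0]
0 0 [184.0, 162.8]
4 -6 [176.3, 153.5]
4 -3 [174.8, 152.4]
4 0 [173.4, 151.4]
8 -6 [165.1, 141.4]
8 -3 [163.8, 140.6]
8 0 [162.6, 139.9]
t 19.8 now [517.1 128.9 191.6] yaw 8.2 F [-0.3 -0.  -2.6] w 49.5 q6 1.64
(538.5, -132.7, 150.0, 1.4) -> [-1.72 26.22  3.98] spin 6.8
(538.5, -132.7, 62.0, 1.4) -> [-1.92 26.27 12.78] spin 6.8
```

```bash
python3 -m inch '[{"xyz":[-0.5,5,0],"spin":0},{"xyz":[-1,10,0],"spin":3},{"xyz":[-1.5,15,0],"spin":6.8},{"xyz":[-1.8,20,0],"spin":6.8},{"xyz":[-1.9,25,0],"spin":6.8},{"xyz":[-1.9,26.3,1],"spin":6.8},{"xyz":[-1.9,26.3,4],"spin":6.8},{"xyz":[-1.9,26.3,8],"spin":6.8},{"xyz":[-1.9,26.3,11],"spin":6.8},{"xyz":[-2,26.3,12.8],"spin":6.8},{"xyz":[-2,26.3,12.8],"spin":6.8},{"xyz":[-2,26.3,12.8],"spin":6.8}]'; python3 go.py 538,-132.7,40,1.4
```

```text
t: 21.0
ee_pos: [537.0, -132.5, 61.0]
orientation: [-3.132, -0.039, -0.031]
ft_force: [-0.2, -1.1, -1.6]
width: 50.1
t 21.0 now [ 537.  -132.5   61. ] yaw 1.4 F [-0.2 -1.1 -1.6] w 50.1 q6 1.26
(538.0, -132.7, 40.0, 1.4) -> [0.06 0.04 2.1 ] spin 0.0
```

```bash
python3 -m inch '[{"xyz":[0.1,0,0.4],"spin":0},{"xyz":[0.1,0,0.8],"spin":0},{"xyz":[0.1,0,1.1],"spin":0},{"xyz":[0.1,0,1.4],"spin":0},{"xyz":[0.1,0,1.7],"spin":0},{"xyz":[0,0,2.0],"spin":0},{"xyz":[0,0,2.3],"spin":0},{"xyz":[0,0,2.6],"spin":0}]'; python3 go.py 538,-132.7,30,1.4
```

```text
t: 21.8
ee_pos: [539.0, -132.7, 36.1]
orientation: [-3.133, -0.039, -0.036]
ft_force: [2.6, 0.7, 4.1]
width: 49.6
t 21.8 now [ 539.  -132.7   36.1] yaw 1.4 F [2.6 0.7 4.1] w 49.6 q6 1.26
(538.0, -132.7, 30.0, 1.4) -> [-0.11  0.01  0.6 ] spin 0.0
```

```bash
python3 -m inch '[{"xyz":[-0.1,0,0.2],"spin":0},{"xyz":[-0.1,0,0.4],"spin":0},{"xyz":[-0.1,0,0.5],"spin":0},{"xyz":[-0.1,0,0.6],"spin":0},{"xyz":[-0.1,0,0.7],"spin":0}]'; python3 go.py 538,-132.7,26,1.4
```

```text
t: 22.3
ee_pos: [538.8, -132.8, 29.3]
orientation: [-3.133, -0.039, -0.038]
ft_force: [3.8, -0.2, 5.0]
width: 49.9
t 22.3 now [ 538.8 -132.8   29.3] yaw 1.4 F [ 3.8 -0.2  5. ] w 49.9 q6 1.25
(538.0, -132.7, 26.0, 1.4) -> [-0.09 -0.01  0.33] spin 0.0
```

```bash
python3 -m inch '[{"xyz":[-0.1,0,0.1],"spin":0},{"xyz":[-0.1,0,0.2],"spin":0},{"xyz":[-0.1,0,0.2],"spin":0}]'; python3 -m inch '[{"xyz":[0,0,0.1],"spin":0},{"xyz":[0,0,0.1],"spin":0}]'
```

```text
t: 22.6
ee_pos: [538.5, -132.9, 27.4]
orientation: [-3.134, -0.039, -0.04]
ft_force: [3.0, -0.2, 3.6]
width: 49.6
t: 22.8
ee_pos: [538.7, -132.9, 26.5]
orientation: [-3.134, -0.039, -0.041]
ft_force: [3.6, 0.4, 4.5]
width: 50.0
```

```bash
python3 -m inch '[{"xyz":[0,0,0.1],"spin":0},{"xyz":[0,0,0.1],"spin":0}]'; python3 -m inch '[{"xyz":[0,0,0.05],"spin":0},{"xyz":[0,0,0.05],"spin":0}]'
```

```text
t: 23.0
ee_pos: [538.9, -132.9, 25.5]
orientation: [-3.134, -0.039, -0.041]
ft_force: [4.1, 0.1, 4.7]
width: 49.5
t: 23.2
ee_pos: [539.0, -132.9, 25.0]
orientation: [-3.134, -0.039, -0.041]
ft_force: [2.7, 0.8, 4.0]
width: 50.0
```

```bash
python3 -m inch '[{"xyz":[-0.1,0,0.1],"spin":0},{"xyz":[-0.1,0,0.1],"spin":0}]'; python3 -m inch '[{"xyz":[0,0,0.07],"spin":0},{"xyz":[0,0,0.07],"spin":0}]'
```

```text
t: 23.4
ee_pos: [539.0, -132.9, 24.8]
orientation: [-3.134, -0.039, -0.044]
ft_force: [3.4, 1.6, 10.2]
width: 50.2
t: 23.6
ee_pos: [539.0, -132.9, 24.7]
orientation: [-3.134, -0.039, -0.045]
ft_force: [1.4, 1.2, 13.5]
width: 49.7
```

```bash
python3 -m inch '[{"xyz":[0,0,0],"spin":0},{"xyz":[0,0,0],"spin":0},{"xyz":[0,0,-0.1],"spin":0},{"xyz":[0,0,-2],"spin":0},{"xyz":[0,0,-6],"spin":0},{"xyz":[0,0,-11],"spin":0},{"xyz":[0,0,-15],"spin":0},{"xyz":[0,0,-16],"spin":0},{"xyz":[0,0,-16],"spin":0},{"xyz":[0,0,-16],"spin":0}]' 0.2; python3 col.py blue b2 40; python3 go.py 451,328,175,-0.8 526,131,180,8.3 526,131,72.3,8.3
```

```text
t: 24.6
ee_pos: [533.4, -133.8, 183.2]
orientation: [-3.133, -0.039, -0.041]
ft_force: [0.6, -0.7, -0.2]
width: 70.3
t 24.6 now [ 533.4 -133.8  183.2] yaw 1.4 F [ 0.6 -0.7 -0.2] w 70.3 q6 1.26
[352  84] z25 [ 628.7 -187.1] z0 [ 630.7 -191.3]
[351 266] z25 [ 471.7 -197.2] z0 [ 461.6 -202.3]
[206 271] z25 [463.2 -65.5] z0 [452.3 -60.2]
[185  91] z25 [619.9 -51.9] z0 [621.3 -45.6]
lining [ 540.  -132.4] size [98.3 48.7] yaw 1.6 px (251, 133, 61, 118)
t 24.6 now [ 533.1 -133.7  182.7] yaw 1.4 F [ 0.2 -0.3 -0.6] w 70.1 q6 1.26
(451.0, 328.0, 175.0, -0.8) -> [ -7.08 -46.36   0.94] spin 2.2
(526.0, 131.0, 180.0, 8.3) -> [ -0.06 -26.48   0.47] spin -6.9
(526.0, 131.0, 72.3, 8.3) -> [ -0.33 -26.4   11.24] spin -6.9
```

```bash
python3 -m inch '[{"xyz":[-0.7,-5,0],"spin":0},{"xyz":[-1.5,-10,0],"spin":0},{"xyz":[-2.3,-15,0],"spin":0},{"xyz":[-3.1,-20,0],"spin":1},{"xyz":[-3.9,-25,0],"spin":2},{"xyz":[-4.6,-30,0],"spin":2},{"xyz":[-5.4,-35,0],"spin":2},{"xyz":[-6.2,-40,0],"spin":2},{"xyz":[-6.7,-44,0],"spin":2},{"xyz":[-7,-46.3,0.5],"spin":2},{"xyz":[-7,-46.3,0.5],"spin":2},{"xyz":[-7,-46.3,0.5],"spin":2},{"xyz":[-7,-46.3,0.5],"spin":2},{"xyz":[-7,-46.3,0.5],"spin":2}]'; python3 col.py yellow y3 22;  python3 go.py 526,131,180,8.3 526,131,72.3,8.3
```

```text
t: 26.05
ee_pos: [451.8, 326.0, 179.1]
orientation: [-3.134, 0.018, -0.038]
ft_force: [-0.4, -0.9, -0.6]
width: 70.5
t 26.1 now [451.8 326.  179.1] yaw -0.7 F [-0.4 -0.9 -0.6] w 70.5 q6 2.20
[363 105] z25 [528.2 260.7] z0 [528.8 255.7]
[353 285] z25 [370.8 263.3] z0 [358.9 258.5]
[207 283] z25 [373.8 395.9] z0 [362.2 401.5]
[195 103] z25 [531.3 396.3] z0 [532.1 402. ]
lining [456.2 328.9] size [99.3 48.6] yaw -0.7 px (251, 134, 58, 114)
t 26.1 now [451.9 326.2 179.4] yaw -0.7 F [-0.4  0.1  0.8] w 70.0 q6 2.20
(526.0, 131.0, 180.0, 8.3) -> [ 7.63 19.43 -0.03] spin -9.0
(526.0, 131.0, 72.3, 8.3) -> [ 7.37 19.52 10.73] spin -9.0
```

```bash
python3 -m inch '[{"xyz":[2,5,-1],"spin":-3},{"xyz":[4,10,-1],"spin":-9},{"xyz":[6,15,0],"spin":-9},{"xyz":[7.6,19.4,0],"spin":-9},{"xyz":[7.6,19.4,0.5],"spin":-9},{"xyz":[7.6,19.5,2],"spin":-9},{"xyz":[7.5,19.5,5],"spin":-9},{"xyz":[7.4,19.5,8],"spin":-9},{"xyz":[7.4,19.5,10],"spin":-9},{"xyz":[7.4,19.5,10.7],"spin":-9},{"xyz":[7.4,19.5,10.7],"spin":-9},{"xyz":[7.4,19.5,10.7],"spin":-9}]' 0; python3 go.py 526,131,72.3,8.3
```

```text
t: 27.3
ee_pos: [526.9, 131.4, 73.4]
orientation: [-3.127, -0.228, -0.041]
ft_force: [-0.4, 0.1, 0.1]
width: 87.9
t 27.3 now [526.9 131.4  73.4] yaw 8.3 F [-0.4  0.1  0.1] w 87.9 q6 1.64
(526.0, 131.0, 72.3, 8.3) -> [-0.1   0.02  0.11] spin 0.0
```

```bash
python3 -m inch '[{"xyz":[-0.1,0,0],"spin":0},{"xyz":[-0.1,0,0],"spin":0},{"xyz":[-0.1,0,0],"spin":0},{"xyz":[-0.1,0,0],"spin":0},{"xyz":[-0.1,0,0],"spin":0},{"xyz":[-0.1,0,-0.5],"spin":0},{"xyz":[-0.1,0,-1.5],"spin":0},{"xyz":[-0.1,0,-3],"spin":0},{"xyz":[-0.1,0,-6],"spin":0},{"xyz":[-0.1,0,-10],"spin":0},{"xyz":[-0.1,0,-12],"spin":0},{"xyz":[-0.1,0,-12],"spin":0}]' 1; python3 held.py | head -1; python3 go.py 454,328.9,150,-0.7 454,328.9,62,-0.7
```

```text
t: 28.5
ee_pos: [524.6, 130.7, 196.9]
orientation: [-3.126, -0.228, -0.051]
ft_force: [1.8, -0.6, -3.4]
width: 49.9
[(102, 155), (103, 113), (116, 89), (117, 133), (118, 154), (122, 197), (135, 171), (136, 143), (137, 129), (164, 103), (165, 81), (176, 91), (177, 111), (181, 71), (182, 29)]
t 28.6 now [523.4 130.4 194.8] yaw 8.3 F [ 0.1 -0.4 -3.8] w 49.9 q6 1.64
(454.0, 328.9, 150.0, -0.7) -> [ -4.12 -20.63   4.45] spin 9.0
(454.0, 328.9, 62.0, -0.7) -> [ -4.39 -20.59  13.25] spin 9.0
```

```bash
python3 -m inch '[{"xyz":[-1,-5,0],"spin":3},{"xyz":[-2,-10,0],"spin":9},{"xyz":[-3,-15,0],"spin":9},{"xyz":[-4.1,-19,0.5],"spin":9},{"xyz":[-4.1,-20.6,2],"spin":9},{"xyz":[-4.2,-20.6,5],"spin":9},{"xyz":[-4.3,-20.6,9],"spin":9},{"xyz":[-4.3,-20.6,12],"spin":9},{"xyz":[-4.3,-20.6,13.2],"spin":9},{"xyz":[-4.3,-20.6,13.2],"spin":9},{"xyz":[-4.3,-20.6,13.2],"spin":9}]'; python3 go.py 454.5,328.9,40,-0.7
```

```text
t: 29.65
ee_pos: [455.1, 329.2, 62.7]
orientation: [-3.132, 0.019, -0.045]
ft_force: [0.3, -0.2, -3.7]
width: 49.9
t 29.6 now [455.1 329.2  62.7] yaw -0.7 F [ 0.3 -0.2 -3.7] w 49.9 q6 2.20
(454.5, 328.9, 40.0, -0.7) -> [-0.12  0.05  2.27] spin 0.0
```

```bash
python3 -m inch '[{"xyz":[-0.1,0,0.5],"spin":0},{"xyz":[-0.1,0,0.9],"spin":0},{"xyz":[-0.1,0,1.2],"spin":0},{"xyz":[-0.1,0,1.5],"spin":0},{"xyz":[-0.1,0,1.8],"spin":0},{"xyz":[-0.2,0,2.1],"spin":0},{"xyz":[-0.2,0,2.4],"spin":0},{"xyz":[-0.2,0,2.6],"spin":0}]'; python3 go.py 454.5,328.9,30,-0.7
```

```text
t: 30.45
ee_pos: [454.2, 329.8, 37.0]
orientation: [-3.131, 0.019, -0.046]
ft_force: [2.6, -0.1, 4.1]
width: 49.7
t 30.4 now [454.2 329.8  37. ] yaw -0.7 F [ 2.6 -0.1  4.1] w 49.7 q6 2.21
(454.5, 328.9, 30.0, -0.7) -> [0.01 0.1  0.7 ] spin 0.0
```

```bash
python3 -m inch '[{"xyz":[0,0.1,0.2],"spin":0},{"xyz":[0,0.1,0.4],"spin":0},{"xyz":[0,0.1,0.6],"spin":0},{"xyz":[0,0.1,0.7],"spin":0},{"xyz":[0,0.1,0.8],"spin":0}]'; python3 -m inch '[{"xyz":[0,0,0.1],"spin":0},{"xyz":[0,0,0.2],"spin":0},{"xyz":[0,0,0.2],"spin":0}]'
```

```text
t: 30.95
ee_pos: [454.6, 328.9, 28.9]
orientation: [-3.131, 0.018, -0.047]
ft_force: [3.1, 0.6, 3.4]
width: 49.9
t: 31.25
ee_pos: [454.7, 328.9, 26.8]
orientation: [-3.131, 0.018, -0.047]
ft_force: [2.0, 0.7, 3.2]
width: 49.6
```

```bash
python3 -m inch '[{"xyz":[0,0,0.1],"spin":0},{"xyz":[0,0,0.1],"spin":0}]'; python3 -m inch '[{"xyz":[0,0,0.1],"spin":0},{"xyz":[0,0,0.1],"spin":0}]'
```

```text
t: 31.45
ee_pos: [454.9, 328.9, 25.8]
orientation: [-3.131, 0.018, -0.047]
ft_force: [3.4, 0.2, 2.9]
width: 49.6
t: 31.65
ee_pos: [454.9, 329.0, 25.6]
orientation: [-3.131, 0.018, -0.047]
ft_force: [1.7, -1.9, 13.9]
width: 49.5
```

Pressed flat at 13.9 N. I'll release, retreat and check.

```bash
python3 -m inch '[{"xyz":[0,0,0],"spin":0},{"xyz":[0,0,0],"spin":0},{"xyz":[0,0,-0.1],"spin":0},{"xyz":[0,0,-2],"spin":0},{"xyz":[0,0,-6],"spin":0},{"xyz":[0,0,-11],"spin":0},{"xyz":[0,0,-15],"spin":0},{"xyz":[0,0,-16],"spin":0},{"xyz":[0,0,-16],"spin":0},{"xyz":[0,0,-16],"spin":0}]' 0.2; python3 col.py yellow y4 40
python3 - <<'E'
from h import *
s=snap("scene");d=snap("side")
a=cv2.resize(s[140:340,60:380],(480,300),interpolation=cv2.INTER_CUBIC);b=cv2.resize(d[150:400,170:370],(320,400),interpolation=cv2.INTER_CUBIC)
y=cv2.imread("pics/y4.png")[60:320,150:410]
o=np.zeros((600,800,3),np.uint8);o[:300,:480]=a;o[:400,480:]=b;o[300:600,:300]=cv2.resize(y,(300,300));cv2.imwrite("pics/final.png",o)
E
```

```text
t: 32.65
ee_pos: [449.1, 326.8, 184.1]
orientation: [-3.133, 0.018, -0.044]
ft_force: [0.2, 0.3, -0.6]
width: 70.3
t 32.6 now [449.1 326.8 184.1] yaw -0.7 F [ 0.2  0.3 -0.6] w 70.3 q6 2.20
[362 103] z25 [527.9 261.5] z0 [528.7 256.5]
[353 281] z25 [370.5 263.5] z0 [359.1 258.7]
[206 279] z25 [373.6 398.5] z0 [362.4 404.2]
[198 101] z25 [531.  395.9] z0 [532.1 401.4]
lining [455.4 329.4] size [99.5 48.7] yaw -0.6 px (250, 133, 61, 119)
```

View pics/final.png

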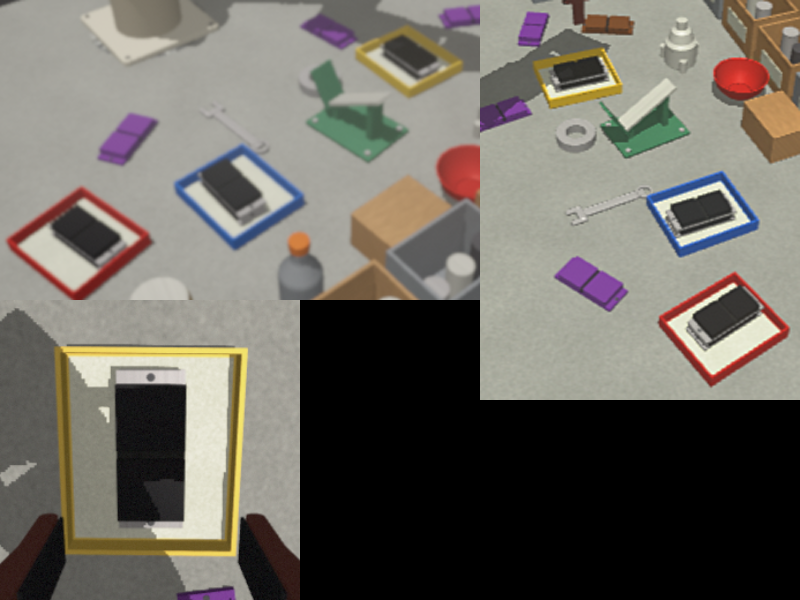

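The rack is empty. Every tray holds two flat, aligned pads, and the bystanders haven't moved. I'm handing the job in.

```bash
python3 -c "
from workcell import ctrl
print(ctrl.close_job())"
```

```text
the job is handed in; nothing more can be done
None
```

I finished the deal and handed the job in at about 33 s of the 72 s: pad4 went to yellow, pad3 to red, pad2 to blue and pad1 to yellow. The rack is empty and every tray holds two pads. Each pad was gripped across its width, pivoted flat against the surface below, pressed and then released.

**Press forces:** the readings just before release were about 18, 14, 13.5 and 14 N. The first is a 17.8 N reading after subtracting the 3 N pad weight; contact there was about 20.6 N, right at the upper end of the 10 to 20 N you asked for.

**Last checks:**
- **Stacking:** seen from above, the second pads sit about 1–2 mm or less from the pads below, and within about 1° of them.
- **Yellow tray centring:** the first yellow pad landed about 5 mm off the middle lengthwise. I left it because its back had already stuck, and stacked the second one squarely on it.
- **Bystanders:** none look moved in the final views, though those crops do not cover the whole bench, so I did not check the tin at the end.
- **Drift:** the wrist had drifted about 1.5° from vertical by the end. The pads still pivoted flat.

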